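Open the safety-capped reagent bottle

ROBOT

A 7-joint arm with a two-finger parallel gripper is mounted at the origin on the work surface. World frame = base frame: x ahead of the robot, y to its left, z up, the work surface at z = 0. Lengths are in m, angles in rad, forces in N, time in s.
With the tool pointing down it reaches from about 0.4 to 0.875 m from the base axis. Payload 6.5 kg.
Tool frame: the origin (TCP) lies midway between the tips of the shut fingers; the grasp point (between the pads) lies 19 mm behind it (ctrl.hold_point_z is the distance from the TCP to the grasp point, in m); z points along the fingers, y is the line along which they close (so a half turn about z gives the same grasp; the last joint's range is limited). The gripper opens to 85 mm and grips with 20 to 120 N. Pads are 22 mm wide; open, the fingers measure 114 mm over their backs; the gripper's body (76 mm by 85 mm) begins 54 mm behind the grasp point. The pads swing forward as they close: fully open they stand 13 mm farther back than shut.
Start: joints at [-1.369, 0.536, -0.004, 1.538, 0.003, 1.067, -0.071], TCP at [0.172, 0.627, 0.196] pointing down, gripper open.
Joint ranges: [-2.7, 2.7], [-0.37, 2.16], [-1.27, 1.26], [0.24, 2.4], [-1.31, 4.45], [0.19, 1.91], [-2.76, 2.76]. Speed limits (rad/s): [2.39, 2.39, 3.14, 3.14, 3.14, 3.14, 3.14].

INTERFACE

Orientations are given as a rotation vector (axis times angle).
In Python, from station import ctrl, read_camera gives the robot as it stands.
- The arm moves only by the tool jog_arm, never from a script. Its argument "rows" is a list of rows, each an object of numbers: "jaw": the closure, from 0 (fully open) to 1 (shut); "x", "y", "z": the shift along the tool's x, y, z in cm; "rx", "ry", "rz": the turn, a rotation vector about the tool's x, y, z in rad. In form: [{"jaw": .., "x": .., "y": .., "z": .., "rx": .., "ry": .., "rz": ..}, ...]. A call has 1 to 12 rows; each row shifts and turns the commanded pose from where the row before left it, along the tool's axes as they then stand; what a row does not reach is not made up. A row lasts 1/10 s, in which the tool goes at most 50 mm and 8.59 degrees, less where a joint would pass 70% of its speed; a pose out of reach is approached as far as the arm can. A call with a gripper value outside its range is refused whole. The fingers move at their own pace and stop on an object; the grip force is fixed at half the most. Time passes only in rows, so rows that do not move let the fingers close. It gives the time, the measured TCP pose, the force, the opening and the grip force at its end, in the units of the state.
- ctrl.get_state(): the state, without advancing time (a new reading comes with each control period).
- read_camera(name): name is "side" or "top"; returns a dict with "img" (400x640x3 uint8, red, green, blue), "depth" (400x640 float32, m along the optical axis (not along the pixel's ray), 0 where there is no reading), "vfov" (degrees; the focal length in pixels is half the picture's height over the tangent of half this angle, whatever the lens; pixels are square), "cx", "cy" (the principal point, pixels), "rvec" (rotation vector, rad) and "tvec" (3), from world to camera coordinates, as OpenCV has them. Camera axes: x right, y down, z forward; pixel columns grow to the right and rows downward; lengths in m; the calibration is good to about 2 mm. A picture is of the moment at which its call begins.
- ctrl.close_job(): hands the job in; it is judged then, once.
The state is a dict: "time": time; "q": joint angles; "joint_vel": joint speeds; "joint_efforts": joint torques, N m; "tool_pos": TCP position; "orientation": TCP orientation; "force": force on the tool from outside, world axes, zero at the start; "torque": the same for the moment, N m; "opening": finger opening in m; "grasp_force": force on a finger pad.
Only numpy, scipy, OpenCV 4.12 (cv2) and the standard library are available. Lean on these libraries where they do the work, as an engineer would, in place of code of your own. Each camera call takes 0.05 s, during which the arm holds its last target. There are 200 camera calls.

TASK

Open the amber reagent bottle that stands in the heavy metal well: push its safety cap straight down against the spring, keep it pushed while you turn it anticlockwise (seen from above) until you feel it come up against its stop, then lift it straight off. Finish while holding the cap in the gripper, upright and still, about 5 cm above the bottle's mouth and over it, clear of the bottle. Leave the tip box, the small jar and the dishes where they stand.

Things in the scene. Friction and masses are not known exactly. Their poses are not given: they have to be found in the camera images.
- bottle: Amber bottle, 76 mm diameter, fixed (cannot move or turn) in an aluminium well 110 mm across, 34 mm high. Origin: centre of the well's underside on the bench; z up. The shoulder slopes from radius 38 mm at height 88 mm to the neck, radius 13.5 mm, which runs from 112 mm up to the mouth at 148 mm. Two lugs on the neck (its +x and -x, reaching radius 18.5 mm) hold the cap.
- mouth (a point): Centre of the mouth's rim, 148 mm above the bench, on the bottle's axis; axes as the bottle's. A sprung rubber seal, 20 mm across, stands in it: 6 mm proud of the rim with the cap locked, 8 mm with the cap off.
- cap: Round white ribbed safety cap, 48 mm diameter, 36 mm high, 30 to 55 g, hollow from below. Origin: centre of its underside; z up; the raised arrow on top points to its +x. At the start it is locked: underside 124 mm, top 160 mm above the bench, its x within 9 degrees of the bottle's x. Locked, it neither turns nor lifts. It goes down 6 mm to a hard bottom against a spring, 6 N rising to 11 N.
- cap_top (a point): Centre of the cap's top, 36 mm above its underside. Pushed 4 mm or more down, the cap turns anticlockwise seen from above (positive about z). It meets a firm stop when its x is about 70 degrees from the bottle's x, which is 61 to 80 degrees of turning. There it lifts straight off (free from about 52 degrees, so lift it at the stop).
- cap_grip (a point): Point on the cap's axis, 24 mm above its underside, where the cap may be gripped across its sides at any yaw. Below the cap's underside the slim neck leaves the fingertips 12 mm of free height (6 mm when the cap is pushed down).
- tipbox: Bystander: pipette-tip box, 120 x 84 x 67 mm high, grey with a clear lid. Origin at the centre of its underside.
- jar: Bystander: small loose jar, 64 mm in diameter, 85 mm high, standing straight on the bench. Origin at the centre of its underside.
- dishes: Bystander: stack of clear round dishes, 92 mm in diameter, 38 mm high. Origin at the centre of its underside.
Mind the look-alikes: they are no part of the job. Of the things shaped like the cap, the white one is meant. Of the things that look like the bottle, take the one that is farthest to the robot's right at the start.

How it is judged:
On the way, in this order (a step that is already met when the one before it is completed fails the run):
1. the cap is pushed down at least 3 mm, before it is turned (z of cap in the frame of bottle below 0.121 m and angle between the x axis of cap and the x axis of bottle, either way round below 0.45 rad), for 0.1 s.
2. the cap, still down on the bottle, is turned to its stop (angle between the x axis of cap and the x axis of bottle, either way round above 1.05 rad and z of cap in the frame of bottle below 0.127 m), for 0.1 s.
At the end, for the whole second after the job is handed in: The gripper holds the cap still (under 20 mm/s), upright within 0.25 rad, its underside 20 to 100 mm above the mouth and within 30 mm of the bottle's axis, and the cap does not touch the bottle (z of cap in the frame of mouth between 0.02 and 0.1 m and horizontal distance between cap and mouth below 0.03 m and angle between cap's own z axis and vertical below 0.25 rad and contact force between cap and the fingers above 1 N and contact force between cap and bottle below 0.05 N and linear speed of cap below 0.02 m/s); the arm keeps its last pose, push and grip.
It fails at once if the pipette-tip box is shifted by more than 20 mm or tipped (distance of tipbox from where it was at the start of the episode above 0.02 m or angle between tipbox's own z axis and vertical above 0.3 rad).
It fails at once if the small jar is shifted by more than 20 mm or tipped (distance of jar from where it was at the start of the episode above 0.02 m or angle between jar's own z axis and vertical above 0.3 rad).
It fails at once if the stack of dishes is shifted by more than 20 mm or tipped (distance of dishes from where it was at the start of the episode above 0.02 m or angle between dishes's own z axis and vertical above 0.3 rad).
It also fails if it takes over 45 s, if anything falls off the work surface, if the arm or the gripper's body presses on something with over 40 N, if the wrist force passes 120 N, or if a joint passes its speed limit or range.

## Working session

There is one attempt and no reset: what is moved stays moved. The work goes in short steps, Python scripts to look and compute and a tool call to move; the robot and the scene stay as the last step left them, time stands still between calls to the robot, and variables do not carry over. Pictures are saved under pics/ and viewed, at most 10 in all, crops included, and the job is handed in when it is done.

Besides the shell and the picture viewer there is one more tool, called after "Call:" as name([rows], argument=value, ...), one row to a line, values as JSON. jog_arm: Moves the arm, as the interface text tells. Its arguments: {"type":"object","properties":{"rows":{"type":"array"}},"required":["rows"]}

```bash
mkdir -p pics; cat > h.py <<'E'
import numpy as np, cv2
from station import ctrl, read_camera
def cam(n):
    c=read_camera(n); R=cv2.Rodrigues(np.array(c["rvec"],float))[0]; t=np.array(c["tvec"],float).ravel()
    f=200/np.tan(np.radians(c["vfov"])/2); d=c["depth"]; v,u=np.mgrid[:400,:640]
    P=np.stack([(u-c["cx"])/f*d,(v-c["cy"])/f*d,d],-1); W=(P-t)@R; W[d==0]=np.nan
    return c["img"],W
E
python3 - <<'E'
from h import *
s=ctrl.get_state(); print(s)
for n in("top","side"):
    im,W=cam(n); cv2.imwrite(f"pics/{n}0.png",im[...,::-1]); np.savez(f"/tmp/{n}0",im=im,W=W)
    print(n,W[[50,200,350]][:,[100,320,540]].round(3).tolist())
E
```

```text
{'time': 0.0, 'q': array([-1.36917655,  0.53718567, -0.00446996,  1.53887806,  0.00261024,
        1.06726403, -0.07115692]), 'joint_vel': array([ 0.00297666,  0.00110146, -0.00012625, -0.0002025 ,  0.00183496,
       -0.00046486,  0.00053279]), 'joint_efforts': array([-4.52063773e-06, -5.83426630e+01,  1.04859620e+00, -2.59095293e+01,
        1.23489663e-02,  9.73564078e-03, -4.67536580e-06]), 'tool_pos': array([0.17183307, 0.62616348, 0.19559827]), 'orientation': array([-4.19190389e-01, -3.11338647e+00,  2.71058097e-03]), 'force': array([-0.47856617, -0.93034655, -0.01656014]), 'torque': array([-0.02837316,  0.0250858 ,  0.00995151]), 'grasp_force': 0.0, 'opening': 0.08560905293477442}
top [[[0.995, 0.492, -0.001], [1.353, -0.08, -0.748], [1.384, -1.031, -0.741]], [[0.611, 0.443, 0.044], [0.63, -0.074, -0.001], [0.645, -0.623, -0.002]], [[0.259, 0.436, 0.003], [0.269, -0.083, -0.001], [0.282, -0.612, 0.004]]]
side [[[2.012, -0.22, 0.028], [2.015, -1.801, -0.637], [0.398, -1.001, 0.222]], [[2.005, 0.123, -0.69], [0.682, -0.156, 0.0], [0.162, -0.57, -0.0]], [[0.791, 0.516, 0.002], [0.397, 0.198, -0.0], [0.153, 0.357, 0.752]]]
```

View pics/top0.png

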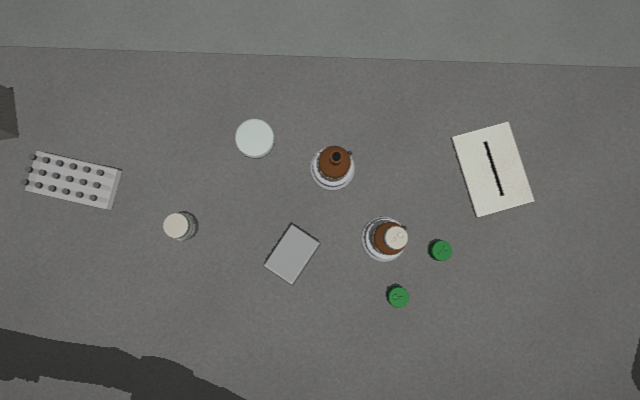

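View pics/side0.png

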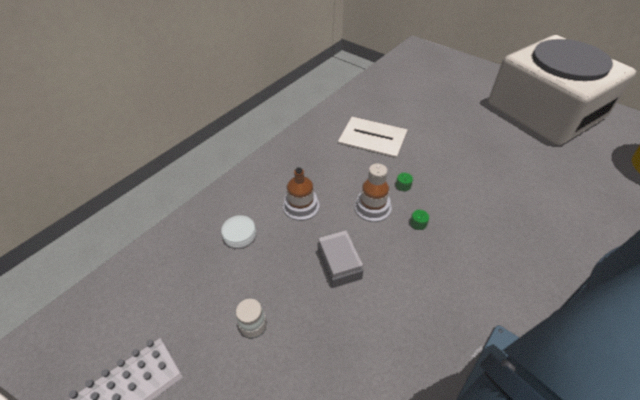

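The bottle candidates in the top view are the open one at (335,163) and the capped one at (387,238). The cap candidates are white at (396,237) and green at (441,250) and (398,296). The capped bottle is farther right (−y) and carries the white cap, so it is the one meant. I'll confirm that in a crop and measure it.

```bash
python3 - <<'E'
from h import *
d=np.load("/tmp/top0.npz"); im,W=d["im"],d["W"]; e=np.load("/tmp/side0.npz")
a=cv2.resize(im[190:290,350:480],None,fx=6,fy=6,interpolation=cv2.INTER_CUBIC)[:,:780]; cv2.imwrite("pics/crop0.png",a[:600,:,::-1])
def fit(W,m,r):
    from scipy.optimize import least_squares
    p=W[m]; (x,y),rr=cv2.minEnclosingCircle(p[:,:2].astype(np.float32)); return m.sum(),np.round([x,y,rr,*np.median(p,0)],4)
for W,im in((W,im),(e["W"],e["im"])):
    near=(abs(W[...,0]-.56)<.12)&(abs(W[...,1]+.22)<.12)
    print("captop",fit(W,near&(W[...,2]>.150)&(W[...,2]<.17),0))
    print("well",fit(W,near&(abs(W[...,2]-.034)<.006),0))
# objects top heights
W=d["W"]
for n,(v,u) in dict(tip=(252,292),jar=(225,176),dish=(138,254),bot2=(157,336),g1=(250,441),g2=(296,398)).items(): print(n,W[v,u].round(3))
E
```

```text
captop (np.int64(431), array([ 0.5386, -0.2286,  0.025 ,  0.5394, -0.2281,  0.1608]))
well (np.int64(397), array([ 0.5931, -0.22  ,  0.1436,  0.5503, -0.1983,  0.0344]))
captop (np.int64(230), array([ 0.5418, -0.2298,  0.0257,  0.539 , -0.2251,  0.1611]))
well (np.int64(274), array([ 0.5938, -0.2203,  0.1442,  0.529 , -0.1978,  0.0353]))
tip [ 0.501 -0.011  0.069]
jar [0.555 0.251 0.085]
dish [0.771 0.09  0.037]
bot2 [ 0.708 -0.101  0.153]
g1 [ 0.515 -0.363  0.036]
g2 [ 0.405 -0.261  0.037]
```

View pics/crop0.png

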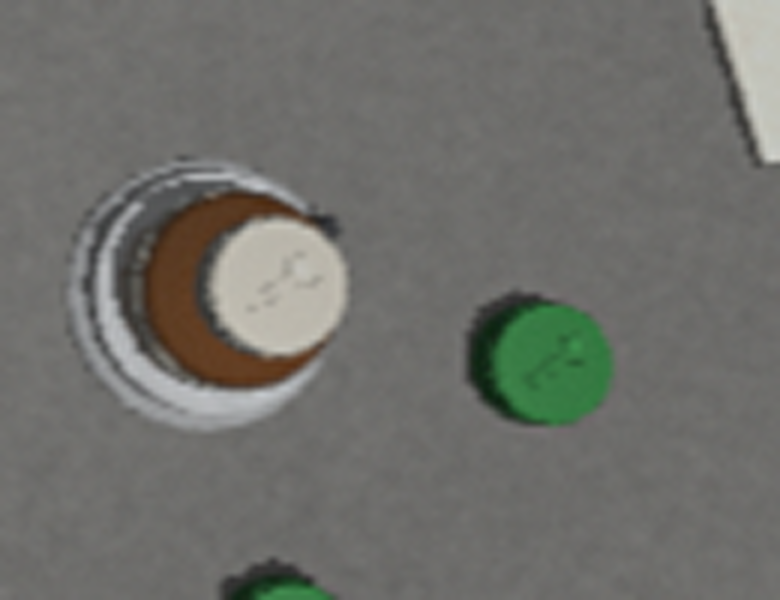

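The crop confirms it: the white cap is on the bottle in the well, and its axis is at about (0.539, −0.228). I'll raise the arm and swing it round the base.

Call:
jog_arm([
  {"jaw": 0, "z": -5},
  {"jaw": 0, "x": -4.8, "rz": 0.075},
  {"jaw": 0, "x": -4.8, "rz": 0.075},
  {"jaw": 0, "x": -4.8, "rz": 0.075},
  {"jaw": 0, "x": -4.8, "rz": 0.075},
  {"jaw": 0, "x": -4.8, "rz": 0.075},
  {"jaw": 0, "x": -4.8, "rz": 0.075},
  {"jaw": 0, "x": -4.8, "rz": 0.075},
  {"jaw": 0, "x": -4.8, "rz": 0.075},
  {"jaw": 0, "x": -4.8, "rz": 0.075},
  {"jaw": 0, "x": -4.8, "rz": 0.075},
  {"jaw": 0, "x": -4.8, "rz": 0.075},
])

```text
$.rows[0]: bad value
```

Call:
jog_arm([
  {"jaw": 0, "x": -4.8, "rz": 0.075},
  {"jaw": 0, "x": -4.8, "rz": 0.075},
  {"jaw": 0, "x": -4.8, "rz": 0.075},
  {"jaw": 0, "x": -4.8, "rz": 0.075},
  {"jaw": 0, "x": -4.8, "rz": 0.075},
  {"jaw": 0, "x": -4.8, "rz": 0.075},
  {"jaw": 0, "x": -4.8, "rz": 0.075},
  {"jaw": 0, "x": -4.8, "rz": 0.075},
  {"jaw": 0, "x": -4.8, "rz": 0.075},
  {"jaw": 0, "x": -4.8, "rz": 0.075},
  {"jaw": 0},
  {"jaw": 0},
])

```text
$.rows[0]: bad value
```

```bash
cat >> h.py <<'E'
def rel(p):
    s=ctrl.get_state(); R=cv2.Rodrigues(s["orientation"])[0]
    print("q",s["q"].round(2),"pos",s["tool_pos"].round(4)); print(R.round(3).tolist()); print("tool cm",(100*R.T@(np.array(p)-s["tool_pos"])).round(2),"F",s["force"].round(1),"T",s["torque"].round(2))
E
python3 -c "
from h import *
rel([.5395,-.228,.129])"
```

```text
q [-1.37  0.54 -0.    1.54  0.    1.07 -0.07] pos [0.1719 0.6262 0.1957]
[[-0.964, 0.265, -0.0], [0.265, 0.964, -0.002], [-0.0, -0.002, -1.0]]
tool cm [-58.05 -72.64   6.8 ] F [-0.3  0.6 -0.2] T [ 0.02  0.05 -0.02]
```

The rows were refused, probably because every key has to be present. I'll send one full row to check.

Call:
jog_arm([
  {"jaw": 0, "x": 0, "y": 0, "z": -5, "rx": 0, "ry": 0, "rz": 0},
])

```text
time: 0.2
tool_pos: [0.1707, 0.6218, 0.2395]
orientation: [-0.419, -3.112, 0.023]
force: [0.5, 1.4, -0.6]
opening: 0.0854
grasp_force: 0.0
```

Call:
jog_arm([
  {"jaw": 0, "x": -4.8, "y": 0, "z": 0, "rx": 0, "ry": 0, "rz": 0.075},
  {"jaw": 0, "x": -4.8, "y": 0, "z": 0, "rx": 0, "ry": 0, "rz": 0.075},
  {"jaw": 0, "x": -4.8, "y": 0, "z": 0, "rx": 0, "ry": 0, "rz": 0.075},
  {"jaw": 0, "x": -4.8, "y": 0, "z": 0, "rx": 0, "ry": 0, "rz": 0.075},
  {"jaw": 0, "x": -4.8, "y": 0, "z": 0, "rx": 0, "ry": 0, "rz": 0.075},
  {"jaw": 0, "x": -4.8, "y": 0, "z": 0, "rx": 0, "ry": 0, "rz": 0.075},
  {"jaw": 0, "x": -4.8, "y": 0, "z": 0, "rx": 0, "ry": 0, "rz": 0.075},
  {"jaw": 0, "x": -4.8, "y": 0, "z": 0, "rx": 0, "ry": 0, "rz": 0.075},
  {"jaw": 0, "x": -4.8, "y": 0, "z": 0, "rx": 0, "ry": 0, "rz": 0.075},
  {"jaw": 0, "x": -4.8, "y": 0, "z": 0, "rx": 0, "ry": 0, "rz": 0.075},
  {"jaw": 0, "x": -4.8, "y": 0, "z": 0, "rx": 0, "ry": 0, "rz": 0.075},
  {"jaw": 0, "x": -4.8, "y": 0, "z": 0, "rx": 0, "ry": 0, "rz": 0.075},
])

```text
time: 1.4
tool_pos: [0.6056, 0.2748, 0.246]
orientation: [-1.736, -2.618, 0.001]
force: [-0.0, 0.4, 0.3]
opening: 0.0857
grasp_force: 0.0
```

Call:
jog_arm([
  {"jaw": 0, "x": -4.8, "y": 0, "z": 0, "rx": 0, "ry": 0, "rz": 0.075},
  {"jaw": 0, "x": -4.8, "y": 0, "z": 0, "rx": 0, "ry": 0, "rz": 0.075},
  {"jaw": 0, "x": -4.8, "y": 0, "z": 0, "rx": 0, "ry": 0, "rz": 0.075},
  {"jaw": 0, "x": -4.8, "y": 0, "z": 0, "rx": 0, "ry": 0, "rz": 0.075},
  {"jaw": 0, "x": -4.8, "y": 0, "z": 0, "rx": 0, "ry": 0, "rz": 0.075},
  {"jaw": 0, "x": -4.8, "y": 0, "z": 0, "rx": 0, "ry": 0, "rz": 0.075},
  {"jaw": 0, "x": -4.8, "y": 0, "z": 0, "rx": 0, "ry": 0, "rz": 0.075},
  {"jaw": 0, "x": -4.8, "y": 0, "z": 0, "rx": 0, "ry": 0, "rz": 0.075},
  {"jaw": 0, "x": -4.8, "y": 0, "z": 0, "rx": 0, "ry": 0, "rz": 0.075},
  {"jaw": 0, "x": -4.8, "y": 0, "z": 0, "rx": 0, "ry": 0, "rz": 0.075},
  {"jaw": 0, "x": 0, "y": 0, "z": 0, "rx": 0, "ry": 0, "rz": 0},
])

```text
time: 2.5
tool_pos: [0.6316, -0.2015, 0.2468]
orientation: [2.581, 1.785, -0.008]
force: [-0.1, 0.2, 0.0]
opening: 0.0856
grasp_force: 0.0
```

```bash
python3 -c "
from h import *
rel([.5395,-.228,.129])"
```

```text
q [-0.13  0.56  0.56  1.47 -0.3   1.2   0.11] pos [ 0.6316 -0.2015  0.2468]
[[0.353, 0.936, -0.002], [0.936, -0.353, -0.006], [-0.006, 0.0, -1.0]]
tool cm [-5.66 -7.68 11.81] F [-0.1  0.2  0. ] T [-0.01  0.03 -0.  ]
```

Call:
jog_arm([
  {"jaw": 0, "x": -2.8, "y": -3.8, "z": 0, "rx": 0, "ry": 0, "rz": 0},
  {"jaw": 0, "x": -2.86, "y": -3.88, "z": 0, "rx": 0, "ry": 0, "rz": 0},
  {"jaw": 0, "x": 0, "y": 0, "z": 3, "rx": 0, "ry": 0, "rz": 0},
  {"jaw": 0, "x": 0, "y": 0, "z": 2, "rx": 0, "ry": 0, "rz": 0},
  {"jaw": 0, "x": 0, "y": 0, "z": 0, "rx": 0, "ry": 0, "rz": 0},
  {"jaw": 0, "x": 0, "y": 0, "z": 0, "rx": 0, "ry": 0, "rz": 0},
])

```text
time: 3.1
tool_pos: [0.5443, -0.2183, 0.1967]
orientation: [-2.571, -1.805, 0.001]
force: [0.5, 0.3, 0.5]
opening: 0.0853
grasp_force: 0.0
```

```bash
python3 - <<'E'
from h import *
rel([.5395,-.228,.129])
im,W=cam("side")
near=(np.hypot(W[...,0]-.54,W[...,1]+.228)<.05)&(W[...,2]>.13)&(W[...,2]<.165)
print(near.sum(), np.argwhere(near).mean(0))
a=np.argwhere(near).mean(0).astype(int); v,u=a
c=im[v-70:v+50,u-80:u+80]; cv2.imwrite("pics/s1.png",cv2.resize(c,None,fx=5,fy=5,interpolation=cv2.INTER_CUBIC)[...,::-1])
E
```

```text
q [-0.11  0.47  0.56  1.74 -0.29  1.01  0.21] pos [ 0.5443 -0.2183  0.1967]
[[0.34, 0.941, -0.001], [0.941, -0.34, -0.0], [-0.0, -0.0, -1.0]]
tool cm [-1.08 -0.12  6.77] F [0.5 0.3 0.5] T [-0.    0.01 -0.02]
323 [173.16099071 376.79256966]
```

View pics/s1.png

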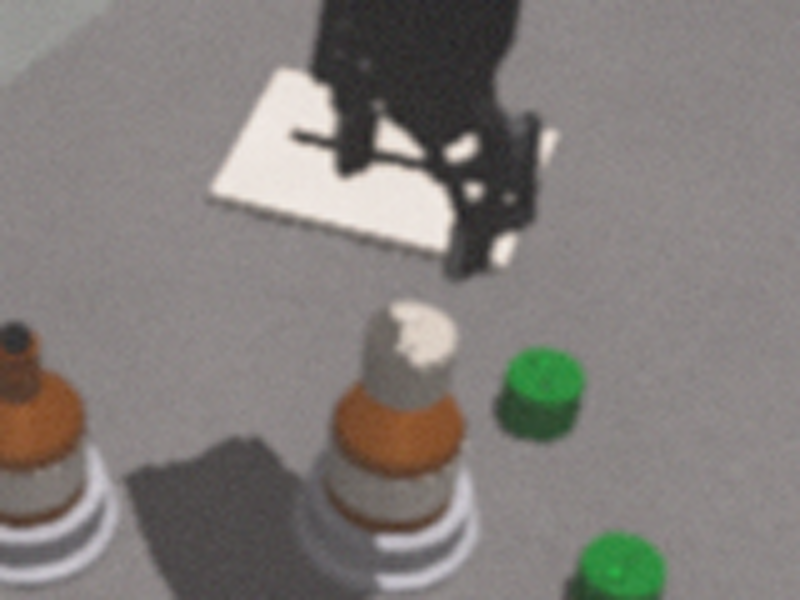

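The side crop shows the open fingers above and just behind the white cap at crop (410,345). Next: shift x by −1.1 cm, descend, and grip.

Call:
jog_arm([
  {"jaw": 0, "x": -1.1, "y": -0.1, "z": 0, "rx": 0, "ry": 0, "rz": 0},
  {"jaw": 0, "x": 0, "y": 0, "z": 0, "rx": 0, "ry": 0, "rz": 0},
  {"jaw": 0, "x": 0, "y": 0, "z": 2.2, "rx": 0, "ry": 0, "rz": 0},
  {"jaw": 0, "x": 0, "y": 0, "z": 2.2, "rx": 0, "ry": 0, "rz": 0},
  {"jaw": 0, "x": 0, "y": 0, "z": 2.2, "rx": 0, "ry": 0, "rz": 0},
  {"jaw": 0, "x": 0, "y": 0, "z": 0, "rx": 0, "ry": 0, "rz": 0},
  {"jaw": 0, "x": 0, "y": 0, "z": 0, "rx": 0, "ry": 0, "rz": 0},
])

```text
time: 3.85
tool_pos: [0.5396, -0.229, 0.1312]
orientation: [2.572, 1.804, -0.0]
force: [0.4, -0.5, 0.5]
opening: 0.0858
grasp_force: 0.0
```

```bash
python3 - <<'E'
from h import *
rel([.5395,-.228,.129])
E
```

```text
q [-0.06  0.55  0.52  1.79 -0.34  0.89  0.27] pos [ 0.5396 -0.229   0.1312]
[[0.34, 0.94, 0.0], [0.94, -0.34, -0.0], [-0.0, 0.0, -1.0]]
tool cm [ 0.09 -0.05  0.22] F [ 0.4 -0.5  0.5] T [ 0.02  0.02 -0.02]
```

Call:
jog_arm([
  {"jaw": 0, "x": 0.1, "y": 0, "z": 0.4, "rx": 0, "ry": 0, "rz": 0},
  {"jaw": 0.3, "x": 0, "y": 0, "z": 0, "rx": 0, "ry": 0, "rz": 0},
  {"jaw": 1, "x": 0, "y": 0, "z": 0, "rx": 0, "ry": 0, "rz": 0},
  {"jaw": 1, "x": 0, "y": 0, "z": 0, "rx": 0, "ry": 0, "rz": 0},
  {"jaw": 1, "x": 0, "y": 0, "z": 0, "rx": 0, "ry": 0, "rz": 0},
  {"jaw": 1, "x": 0, "y": 0, "z": 0, "rx": 0, "ry": 0, "rz": 0},
  {"jaw": 1, "x": 0, "y": 0, "z": 0, "rx": 0, "ry": 0, "rz": 0},
  {"jaw": 1, "x": 0, "y": 0, "z": 0, "rx": 0, "ry": 0, "rz": 0},
])

```text
time: 4.65
tool_pos: [0.5398, -0.2276, 0.1265]
orientation: [2.572, 1.805, 0.0]
force: [-0.6, 0.2, 0.6]
opening: 0.0
grasp_force: 0.0
```

```bash
python3 - <<'E'
from h import *
rel([.5395,-.228,.129])
E
```

```text
q [-0.06  0.56  0.52  1.8  -0.35  0.88  0.28] pos [ 0.5398 -0.2276  0.1265]
[[0.34, 0.94, 0.0], [0.94, -0.34, -0.0], [0.0, 0.0, -1.0]]
tool cm [-0.05 -0.01 -0.25] F [-0.6  0.2  0.6] T [ 0.01 -0.05 -0.01]
```

The fingers shut on nothing, so the tool isn't where the cap is. I need to look.

```bash
python3 - <<'E'
from h import *
im,W=cam("side"); it,Wt=cam("top")
c=im[90:240,290:470]
cv2.imwrite("pics/s2.png",np.vstack([cv2.resize(im[80:230,280:480],(400,300)),cv2.resize(it[150:300,300:500],(400,300))])[...,::-1])
for n,w in(("side",W),("top",Wt)):
    m=(w[...,2]>.04)&(w[...,2]<.4)&(abs(w[...,0]-.55)<.2)&(abs(w[...,1]+.25)<.15)
    for lo in np.arange(.04,.4,.03):
        k=m&(w[...,2]>=lo)&(w[...,2]<lo+.03)
        if k.sum()>5: print(n,round(lo,2),k.sum(),np.median(w[k],0).round(3),w[k].min(0).round(3),w[k].max(0).round(3))
E
```

```text
side 0.04 215 [ 0.525 -0.199  0.055] [ 0.386 -0.376  0.04 ] [ 0.678 -0.101  0.07 ]
side 0.07 336 [ 0.533 -0.2    0.091] [ 0.503 -0.263  0.07 ] [ 0.747 -0.101  0.1  ]
side 0.1 256 [ 0.541 -0.211  0.106] [ 0.507 -0.255  0.1  ] [ 0.742 -0.1    0.129]
side 0.13 194 [ 0.536 -0.21   0.148] [ 0.516 -0.255  0.13 ] [ 0.72 -0.1   0.16]
side 0.16 154 [ 0.535 -0.219  0.163] [ 0.518 -0.248  0.16 ] [ 0.563 -0.205  0.189]
side 0.19 115 [ 0.539 -0.218  0.212] [ 0.511 -0.231  0.19 ] [ 0.58  -0.202  0.22 ]
side 0.22 223 [ 0.541 -0.215  0.236] [ 0.483 -0.24   0.22 ] [ 0.6   -0.194  0.25 ]
side 0.25 286 [ 0.518 -0.209  0.26 ] [ 0.48  -0.242  0.25 ] [ 0.6   -0.194  0.28 ]
side 0.28 211 [ 0.517 -0.2    0.3  ] [ 0.503 -0.24   0.28 ] [ 0.572 -0.187  0.31 ]
side 0.31 394 [ 0.525 -0.198  0.329] [ 0.503 -0.245  0.31 ] [ 0.575 -0.187  0.34 ]
side 0.34 264 [ 0.524 -0.196  0.358] [ 0.501 -0.24   0.34 ] [ 0.575 -0.185  0.37 ]
side 0.37 415 [ 0.523 -0.196  0.384] [ 0.501 -0.249  0.37 ] [ 0.576 -0.186  0.4  ]
top 0.04 71 [ 0.545 -0.193  0.057] [ 0.499 -0.225  0.04 ] [ 0.692 -0.101  0.07 ]
top 0.07 398 [ 0.57  -0.194
[... 164 characters left out ...]
 0.152] [ 0.518 -0.218  0.13 ] [ 0.725 -0.101  0.16 ]
top 0.16 42 [ 0.538 -0.211  0.162] [ 0.523 -0.216  0.16 ] [ 0.556 -0.207  0.165]
top 0.19 7 [ 0.518 -0.205  0.214] [ 0.512 -0.208  0.209] [ 0.522 -0.204  0.217]
top 0.22 47 [ 0.518 -0.206  0.237] [ 0.494 -0.235  0.221] [ 0.599 -0.196  0.25 ]
top 0.25 67 [ 0.589 -0.234  0.254] [ 0.485 -0.246  0.25 ] [ 0.599 -0.195  0.26 ]
top 0.28 42 [ 0.547 -0.192  0.302] [ 0.52  -0.213  0.294] [ 0.574 -0.189  0.309]
top 0.31 83 [ 0.544 -0.191  0.324] [ 0.522 -0.206  0.31 ] [ 0.571 -0.189  0.337]
top 0.34 55 [ 0.551 -0.189  0.359] [ 0.53  -0.21   0.351] [ 0.575 -0.187  0.37 ]
top 0.37 90 [ 0.556 -0.193  0.376] [ 0.535 -0.21   0.37 ] [ 0.574 -0.187  0.399]
```

View pics/s2.png

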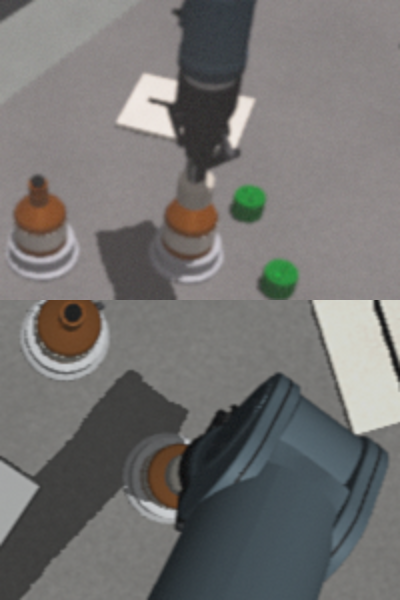

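```bash
python3 - <<'E'
from h import *
im,W=cam("side")
cv2.imwrite("pics/s3.png",cv2.resize(im[125:225,330:430],(600,600),interpolation=cv2.INTER_CUBIC)[...,::-1])
near=(np.hypot(W[...,0]-.54,W[...,1]+.228)<.07)
dark=im.max(-1)<75
for lo in np.arange(.12,.24,.01):
    k=near&dark&(W[...,2]>=lo)&(W[...,2]<lo+.01)
    if k.any(): print(round(lo,2),k.sum(),np.argwhere(k).mean(0).round(),W[k].min(0).round(3),W[k].max(0).round(3))
s=ctrl.get_state(); print(s["opening"],s["grasp_force"],s["tool_pos"],ctrl.hold_point_z)
E
```

```text
0.15 1 [170. 380.] [ 0.535 -0.233  0.16 ] [ 0.535 -0.233  0.16 ]
0.17 15 [169. 378.] [ 0.529 -0.226  0.172] [ 0.546 -0.215  0.179]
0.18 20 [166. 378.] [ 0.528 -0.227  0.18 ] [ 0.547 -0.214  0.189]
0.19 18 [163. 377.] [ 0.529 -0.221  0.19 ] [ 0.551 -0.214  0.2  ]
0.2 15 [160. 376.] [ 0.531 -0.219  0.201] [ 0.552 -0.21   0.209]
0.21 66 [157. 379.] [ 0.514 -0.233  0.21 ] [ 0.572 -0.203  0.22 ]
0.22 48 [155. 378.] [ 0.504 -0.233  0.221] [ 0.576 -0.201  0.23 ]
0.23 63 [151. 376.] [ 0.499 -0.235  0.23 ] [ 0.586 -0.198  0.24 ]
-0.00021168453155286565 0.0 [ 0.53983471 -0.22756234  0.12649782] 0.0187
```

View pics/s3.png

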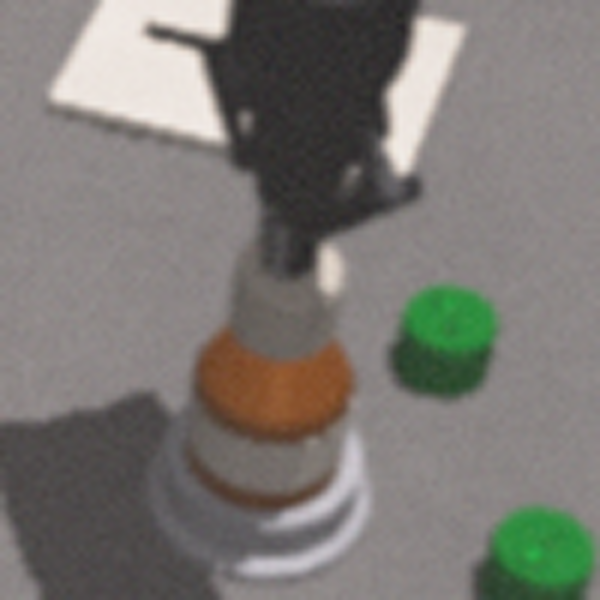

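The crop shows the shut fingertips at crop (290,265), just above the cap top. Depth puts the tips at z≈0.170, while the state reports 0.1265. The reported TCP height is therefore about 43 mm too low, though the sideways position agrees. I'll trust the camera: open, go about 4.2 cm lower, and check halfway.

Call:
jog_arm([
  {"jaw": 0, "x": 0, "y": 0, "z": 0, "rx": 0, "ry": 0, "rz": 0},
  {"jaw": 0, "x": 0, "y": 0, "z": 0, "rx": 0, "ry": 0, "rz": 0},
  {"jaw": 0, "x": 0, "y": 0, "z": 0, "rx": 0, "ry": 0, "rz": 0},
  {"jaw": 0, "x": 0, "y": 0, "z": 0, "rx": 0, "ry": 0, "rz": 0},
  {"jaw": 0, "x": 0, "y": 0, "z": 0, "rx": 0, "ry": 0, "rz": 0},
  {"jaw": 0, "x": 0, "y": 0, "z": 0, "rx": 0, "ry": 0, "rz": 0},
  {"jaw": 0, "x": 0, "y": 0, "z": 1, "rx": 0, "ry": 0, "rz": 0},
  {"jaw": 0, "x": 0, "y": 0, "z": 1, "rx": 0, "ry": 0, "rz": 0},
  {"jaw": 0, "x": 0, "y": 0, "z": 0, "rx": 0, "ry": 0, "rz": 0},
])

```text
time: 5.7
tool_pos: [0.5385, -0.2268, 0.1045]
orientation: [-2.569, -1.803, 0.003]
force: [-0.3, -0.7, 0.2]
opening: 0.0855
grasp_force: 0.0
```

```bash
python3 - <<'E'
from h import *
rel([.5395,-.228,.0855])
im,W=cam("side")
near=(np.hypot(W[...,0]-.54,W[...,1]+.228)<.08)
dark=im.max(-1)<75
for lo in np.arange(.12,.24,.01):
    k=near&dark&(W[...,2]>=lo)&(W[...,2]<lo+.01)
    if k.any(): print(round(lo,2),k.sum(),np.argwhere(k).mean(0).round(),W[k].min(0).round(3),W[k].max(0).round(3))
cv2.imwrite("pics/s4.png",cv2.resize(im[125:225,330:430],(600,600),interpolation=cv2.INTER_CUBIC)[...,::-1])
E
```

```text
q [-0.04  0.59  0.5   1.81 -0.37  0.84  0.29] pos [ 0.5385 -0.2268  0.1045]
[[0.34, 0.94, -0.003], [0.94, -0.34, 0.001], [-0.0, -0.003, -1.0]]
tool cm [-0.07  0.14  1.9 ] F [-0.3 -0.7  0.2] T [ 0.07 -0.02  0.04]
0.15 4 [161. 368.] [ 0.578 -0.249  0.155] [ 0.582 -0.236  0.159]
0.16 29 [169. 376.] [ 0.486 -0.25   0.161] [ 0.584 -0.2    0.17 ]
0.17 29 [168. 378.] [ 0.486 -0.252  0.17 ] [ 0.586 -0.201  0.179]
0.18 32 [162. 376.] [ 0.489 -0.253  0.18 ] [ 0.585 -0.2    0.189]
0.19 21 [159. 374.] [ 0.49  -0.249  0.19 ] [ 0.589 -0.197  0.2  ]
0.2 85 [162. 380.] [ 0.467 -0.255  0.201] [ 0.604 -0.189  0.21 ]
0.21 82 [162. 384.] [ 0.468 -0.258  0.21 ] [ 0.605 -0.19   0.22 ]
0.22 82 [157. 380.] [ 0.47  -0.248  0.22 ] [ 0.605 -0.191  0.23 ]
0.23 93 [156. 383.] [ 0.471 -0.244  0.23 ] [ 0.604 -0.19   0.24 ]
```

View pics/s4.png

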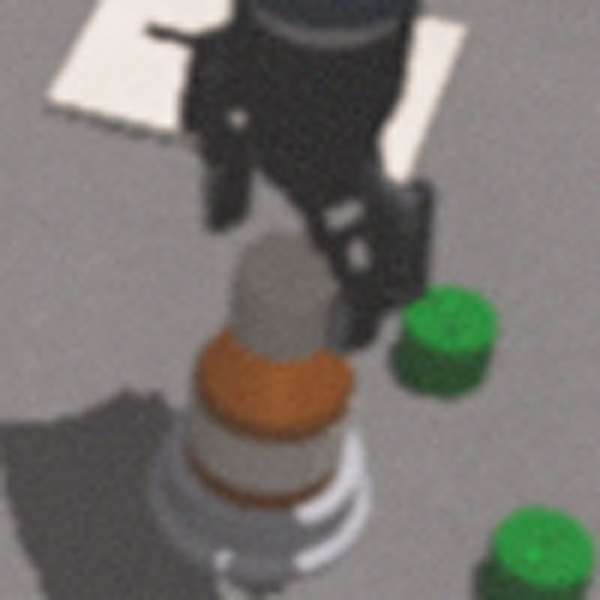

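The fingers straddle the cap evenly, with open tips at z≈0.16, which confirms the offset. I'll go down 1.9 cm more and close.

Call:
jog_arm([
  {"jaw": 0, "x": -0.1, "y": 0.1, "z": 1, "rx": 0, "ry": 0, "rz": 0},
  {"jaw": 0, "x": 0, "y": 0, "z": 0.9, "rx": 0, "ry": 0, "rz": 0},
  {"jaw": 0, "x": 0, "y": 0, "z": 0, "rx": 0, "ry": 0, "rz": 0},
  {"jaw": 1, "x": 0, "y": 0, "z": 0, "rx": 0, "ry": 0, "rz": 0},
  {"jaw": 1, "x": 0, "y": 0, "z": 0, "rx": 0, "ry": 0, "rz": 0},
  {"jaw": 1, "x": 0, "y": 0, "z": 0, "rx": 0, "ry": 0, "rz": 0},
  {"jaw": 1, "x": 0, "y": 0, "z": 0, "rx": 0, "ry": 0, "rz": 0},
  {"jaw": 1, "x": 0, "y": 0, "z": 0, "rx": 0, "ry": 0, "rz": 0},
  {"jaw": 1, "x": 0, "y": 0, "z": 0, "rx": 0, "ry": 0, "rz": 0},
])

```text
time: 6.65
tool_pos: [0.5407, -0.229, 0.0881]
orientation: [2.571, 1.804, 0.001]
force: [-0.5, 1.6, 5.5]
opening: 0.0472
grasp_force: 60.9
```

```bash
python3 - <<'E'
from h import *
rel([.5395,-.228,.0855])
E
```

```text
q [-0.03  0.61  0.49  1.81 -0.38  0.81  0.3 ] pos [ 0.5407 -0.229   0.0881]
[[0.34, 0.94, 0.001], [0.94, -0.34, -0.0], [0.0, 0.001, -1.0]]
tool cm [ 0.05 -0.15  0.26] F [-0.5  1.6  5.5] T [0.1  0.3  0.03]
```

The grip is solid: opening 47 mm, 61 N. Now I'll push down.

Call:
jog_arm([
  {"jaw": 1, "x": 0, "y": 0, "z": 0.2, "rx": 0, "ry": 0, "rz": 0},
  {"jaw": 1, "x": 0, "y": 0, "z": 0.2, "rx": 0, "ry": 0, "rz": 0},
  {"jaw": 1, "x": 0, "y": 0, "z": 0.2, "rx": 0, "ry": 0, "rz": 0},
  {"jaw": 1, "x": 0, "y": 0, "z": 0, "rx": 0, "ry": 0, "rz": 0},
  {"jaw": 1, "x": 0, "y": 0, "z": 0, "rx": 0, "ry": 0, "rz": 0},
])

```text
time: 7.15
tool_pos: [0.5408, -0.229, 0.0825]
orientation: [2.571, 1.804, 0.001]
force: [-1.9, 1.2, 10.8]
opening: 0.0474
grasp_force: 61.3
```

Call:
jog_arm([
  {"jaw": 1, "x": 0, "y": 0, "z": 0.15, "rx": 0, "ry": 0, "rz": 0},
  {"jaw": 1, "x": 0, "y": 0, "z": 0, "rx": 0, "ry": 0, "rz": 0},
  {"jaw": 1, "x": 0, "y": 0, "z": 0, "rx": 0, "ry": 0, "rz": 0},
])

```text
time: 7.45
tool_pos: [0.5408, -0.2289, 0.0821]
orientation: [2.572, 1.804, 0.002]
force: [-6.2, 3.2, 19.8]
opening: 0.0475
grasp_force: 62.3
```

The cap is at its hard bottom (20 N). Now I'll turn it anticlockwise, which is negative rz since tool z points down.

Call:
jog_arm([
  {"jaw": 1, "x": 0, "y": 0, "z": 0, "rx": 0, "ry": 0, "rz": -0.1},
  {"jaw": 1, "x": 0, "y": 0, "z": 0, "rx": 0, "ry": 0, "rz": -0.1},
  {"jaw": 1, "x": 0, "y": 0, "z": 0, "rx": 0, "ry": 0, "rz": -0.1},
  {"jaw": 1, "x": 0, "y": 0, "z": 0, "rx": 0, "ry": 0, "rz": -0.1},
  {"jaw": 1, "x": 0, "y": 0, "z": 0, "rx": 0, "ry": 0, "rz": 0},
])

```text
time: 7.95
tool_pos: [0.5414, -0.2291, 0.0821]
orientation: [2.158, 2.281, 0.003]
force: [-2.8, 2.8, 17.3]
opening: 0.047
grasp_force: 62.0
```

```bash
python3 - <<'E'
from h import *
rel([.5408,-.2289,.082])
E
```

```text
q [ 0.05  0.6   0.38  1.81 -0.3   0.78  0.64] pos [ 0.5414 -0.2291  0.0821]
[[-0.056, 0.998, 0.002], [0.998, 0.056, 0.0], [0.0, 0.002, -1.0]]
tool cm [ 0.02 -0.06  0.01] F [-2.8  2.8 17.3] T [0.42 0.88 0.04]
```

Call:
jog_arm([
  {"jaw": 1, "x": 0, "y": 0, "z": 0, "rx": 0, "ry": 0, "rz": -0.1},
  {"jaw": 1, "x": 0, "y": 0, "z": 0, "rx": 0, "ry": 0, "rz": -0.1},
  {"jaw": 1, "x": 0, "y": 0, "z": 0, "rx": 0, "ry": 0, "rz": -0.1},
  {"jaw": 1, "x": 0, "y": 0, "z": 0, "rx": 0, "ry": 0, "rz": -0.1},
  {"jaw": 1, "x": 0, "y": 0, "z": 0, "rx": 0, "ry": 0, "rz": -0.1},
  {"jaw": 1, "x": 0, "y": 0, "z": 0, "rx": 0, "ry": 0, "rz": -0.1},
  {"jaw": 1, "x": 0, "y": 0, "z": 0, "rx": 0, "ry": 0, "rz": 0},
])

```text
time: 8.65
tool_pos: [0.5401, -0.2294, 0.0821]
orientation: [1.389, 2.818, 0.001]
force: [-7.6, 2.0, 19.9]
opening: 0.0474
grasp_force: 62.2
```

```bash
python3 - <<'E'
from h import *
rel([.5408,-.2289,.082])
E
```

```text
q [ 0.16  0.58  0.22  1.81 -0.18  0.77  1.13] pos [ 0.5401 -0.2294  0.0821]
[[-0.609, 0.793, 0.0], [0.793, 0.609, 0.0], [-0.0, 0.0, -1.0]]
tool cm [0.   0.09 0.01] F [-7.6  2.  19.9] T [ 0.39  1.53 -0.04]
```

Call:
jog_arm([
  {"jaw": 1, "x": 0, "y": 0, "z": 0, "rx": 0, "ry": 0, "rz": -0.06},
  {"jaw": 1, "x": 0, "y": 0, "z": 0, "rx": 0, "ry": 0, "rz": -0.06},
  {"jaw": 1, "x": 0, "y": 0, "z": 0, "rx": 0, "ry": 0, "rz": -0.06},
  {"jaw": 1, "x": 0, "y": 0, "z": 0, "rx": 0, "ry": 0, "rz": 0},
  {"jaw": 1, "x": 0, "y": 0, "z": 0, "rx": 0, "ry": 0, "rz": 0},
])

```text
time: 9.15
tool_pos: [0.5388, -0.2303, 0.0821]
orientation: [-1.14, -2.926, 0.0]
force: [-11.1, 1.8, 21.6]
opening: 0.0475
grasp_force: 62.5
```

```bash
python3 - <<'E'
from h import *
rel([.5408,-.2289,.082])
E
```

```text
q [ 0.19  0.58  0.18  1.8  -0.14  0.77  1.27] pos [ 0.5388 -0.2303  0.0821]
[[-0.736, 0.676, -0.001], [0.676, 0.736, 0.0], [0.001, -0.001, -1.0]]
tool cm [-0.05  0.23  0.01] F [-11.1   1.8  21.6] T [ 0.38  2.12 -1.1 ]
```

Torque is −1.1 N·m, so it has met the stop after about 67°. I'll nudge a little more to confirm and ease the side force.

Call:
jog_arm([
  {"jaw": 1, "x": 0.1, "y": -0.1, "z": 0, "rx": 0, "ry": 0, "rz": -0.05},
  {"jaw": 1, "x": 0, "y": 0, "z": 0, "rx": 0, "ry": 0, "rz": 0},
  {"jaw": 1, "x": 0, "y": 0, "z": 0, "rx": 0, "ry": 0, "rz": 0},
])

```text
time: 9.45
tool_pos: [0.5397, -0.2309, 0.0821]
orientation: [1.066, 2.952, -0.0]
force: [-3.7, -0.1, 15.1]
opening: 0.0469
grasp_force: 61.4
```

```bash
python3 - <<'E'
from h import *
rel([.5408,-.2289,.082])
E
```

```text
q [ 0.2   0.58  0.17  1.81 -0.13  0.77  1.32] pos [ 0.5397 -0.2309  0.0821]
[[-0.769, 0.639, 0.003], [0.639, 0.769, -0.001], [-0.003, 0.001, -1.0]]
tool cm [0.04 0.23 0.01] F [-3.7 -0.1 15.1] T [-0.07  0.83 -1.26]
```

Call:
jog_arm([
  {"jaw": 1, "x": 0, "y": 0, "z": 0, "rx": 0, "ry": 0, "rz": -0.06},
  {"jaw": 1, "x": 0, "y": 0, "z": 0, "rx": 0, "ry": 0, "rz": 0},
  {"jaw": 1, "x": 0, "y": 0, "z": 0, "rx": 0, "ry": 0, "rz": 0},
])

```text
time: 9.75
tool_pos: [0.5395, -0.2311, 0.082]
orientation: [0.976, 2.983, -0.001]
force: [-5.4, -1.6, 13.6]
opening: 0.0473
grasp_force: 60.3
```

```bash
python3 - <<'E'
from h import *
rel([.5408,-.2289,.082])
E
```

```text
q [ 0.21  0.58  0.15  1.81 -0.12  0.77  1.37] pos [ 0.5395 -0.2311  0.082 ]
[[-0.807, 0.591, 0.002], [0.591, 0.807, -0.002], [-0.003, 0.0, -1.0]]
tool cm [0.03 0.25 0.  ] F [-5.4 -1.6 13.6] T [-0.35  0.81 -1.08]
```

The torque has saturated, so the grip is now slipping against the stop and the cap is there. Lifting straight up.

Call:
jog_arm([
  {"jaw": 1, "x": 0, "y": 0, "z": -0.4, "rx": 0, "ry": 0, "rz": 0},
  {"jaw": 1, "x": 0, "y": 0, "z": -0.5, "rx": 0, "ry": 0, "rz": 0},
  {"jaw": 1, "x": 0, "y": 0, "z": -0.5, "rx": 0, "ry": 0, "rz": 0},
  {"jaw": 1, "x": 0, "y": 0, "z": 0, "rx": 0, "ry": 0, "rz": 0},
])

```text
time: 10.15
tool_pos: [0.5379, -0.2292, 0.0933]
orientation: [-0.974, -2.985, 0.0]
force: [-4.3, 0.5, 6.6]
opening: 0.0473
grasp_force: 70.8
```

```bash
python3 - <<'E'
from h import *
rel([.5408,-.2289,.165])
E
```

```text
q [ 0.21  0.56  0.15  1.8  -0.11  0.79  1.36] pos [ 0.5379 -0.2292  0.0933]
[[-0.807, 0.59, -0.002], [0.59, 0.807, 0.001], [0.002, -0.001, -1.0]]
tool cm [-0.2   0.19 -7.17] F [-4.3  0.5  6.6] T [-0.17  0.79 -1.06]
```

Call:
jog_arm([
  {"jaw": 1, "x": 0, "y": 0, "z": -0.5, "rx": 0, "ry": 0, "rz": 0},
  {"jaw": 1, "x": 0, "y": 0, "z": -0.5, "rx": 0, "ry": 0, "rz": 0},
  {"jaw": 1, "x": 0, "y": 0, "z": -0.5, "rx": 0, "ry": 0, "rz": 0},
  {"jaw": 1, "x": 0, "y": 0, "z": -0.5, "rx": 0, "ry": 0, "rz": 0},
  {"jaw": 1, "x": 0, "y": 0, "z": -1, "rx": 0, "ry": 0, "rz": 0},
  {"jaw": 1, "x": 0, "y": 0, "z": -1, "rx": 0, "ry": 0, "rz": 0},
  {"jaw": 1, "x": 0, "y": 0, "z": -1, "rx": 0, "ry": 0, "rz": 0},
  {"jaw": 1, "x": 0, "y": 0, "z": -1, "rx": 0, "ry": 0, "rz": 0},
  {"jaw": 1, "x": 0, "y": 0, "z": -1, "rx": 0, "ry": 0, "rz": 0},
  {"jaw": 1, "x": 0, "y": 0, "z": 0, "rx": 0, "ry": 0, "rz": 0},
  {"jaw": 1, "x": 0, "y": 0, "z": 0, "rx": 0, "ry": 0, "rz": 0},
])

```text
time: 11.25
tool_pos: [0.5391, -0.2289, 0.1641]
orientation: [0.97, 2.988, 0.0]
force: [0.1, -0.1, -1.2]
opening: 0.0469
grasp_force: 70.6
```

```bash
python3 - <<'E'
from h import *
rel([.5395,-.2285,.165])
im,W=cam("side")
cv2.imwrite("pics/s5.png",cv2.resize(im[105:225,320:440],(600,600),interpolation=cv2.INTER_CUBIC)[...,::-1])
near=(np.hypot(W[...,0]-.54,W[...,1]+.228)<.04)
lum=im.astype(int); k0=near&(im.min(-1)>70)&(W[...,2]>.1)
for lo in np.arange(.1,.28,.01):
    k=k0&(W[...,2]>=lo)&(W[...,2]<lo+.01)
    if k.sum()>2: print(round(lo,2),k.sum(),W[k].min(0).round(3),W[k].max(0).round(3))
E
```

```text
q [ 0.2   0.47  0.17  1.75 -0.1   0.93  1.35] pos [ 0.5391 -0.2289  0.1641]
[[-0.809, 0.587, 0.0], [0.587, 0.809, -0.0], [-0.0, 0.0, -1.0]]
tool cm [-0.01  0.06 -0.09] F [ 0.1 -0.1 -1.2] T [-0.    0.03  0.04]
0.1 3 [ 0.566 -0.24   0.101] [ 0.571 -0.223  0.104]
0.14 5 [ 0.55  -0.228  0.14 ] [ 0.553 -0.221  0.148]
0.15 9 [ 0.537 -0.24   0.15 ] [ 0.554 -0.222  0.159]
0.2 51 [ 0.515 -0.254  0.201] [ 0.554 -0.198  0.21 ]
0.21 65 [ 0.514 -0.255  0.21 ] [ 0.568 -0.195  0.22 ]
0.22 64 [ 0.514 -0.255  0.22 ] [ 0.563 -0.196  0.23 ]
0.23 194 [ 0.514 -0.255  0.23 ] [ 0.564 -0.194  0.24 ]
0.24 13 [ 0.51  -0.254  0.24 ] [ 0.548 -0.202  0.249]
0.25 8 [ 0.527 -0.255  0.251] [ 0.569 -0.2    0.26 ]
0.26 11 [ 0.528 -0.243  0.26 ] [ 0.573 -0.206  0.269]
0.27 11 [ 0.529 -0.229  0.271] [ 0.57  -0.208  0.278]
```

View pics/s5.png

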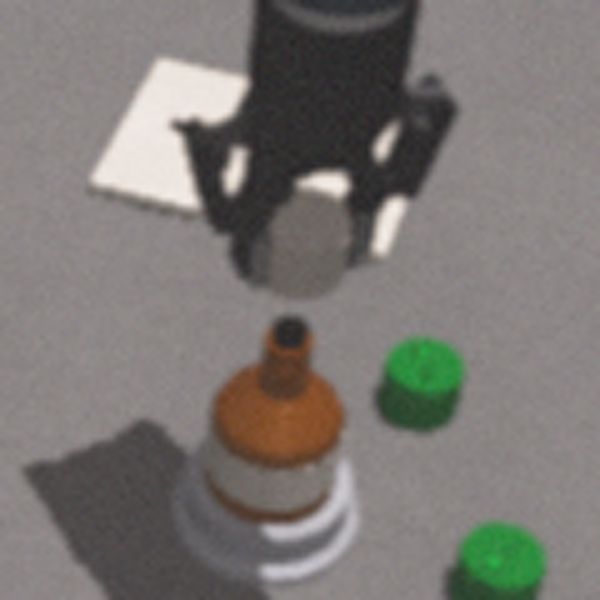

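The crop shows the cap held at crop (310,245), clear above the open mouth at (290,330). Its underside is at z≈0.20, about 5 cm above the rim. I'll check the tilt and hand in.

```bash
python3 - <<'E'
from h import *
im,W=cam("side")
k=(np.hypot(W[...,0]-.539,W[...,1]+.228)<.022)&(im.min(-1)>70)&(W[...,2]>.228)&(W[...,2]<.25)
p=W[k]; p=p[abs(p[:,2]-np.median(p[:,2]))<.006]
c=np.linalg.lstsq(np.c_[p[:,:2]-p[:,:2].mean(0),np.ones(len(p))],p[:,2],rcond=None)[0]
t=np.hypot(*c[:2]); print(len(p),c,"tilt",t)
s=ctrl.get_state(); print(s["joint_vel"].round(3),s["grasp_force"])
if t<.18: print(ctrl.close_job())
E
```

```text
156 [ 0.03381373 -0.02869126  0.23681348] tilt 0.044345875530480784
[-0.     0.006  0.001  0.002 -0.001  0.002  0.001] 70.61052655801177
the job is handed in; nothing more can be done
None
```

The bottle is open and I've handed the job in: the gripper holds the white cap still, upright (about 0.04 rad tilt) and about 5 cm above the mouth, after a push to the hard bottom and a turn to the stop; no verdict was shown.

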